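Pin the cart wheel on its axle

TASK

Lock the little cart wheel on its axle: take the brass linchpin out of the wooden holder, feel gently for the cross hole along the top of the axle end without forcing it, and push the pin down until its shoulder is fully home on the axle. Then press the bail's red tab to swing the wire bail down over the axle end until it is fully shut, let go, and leave the other things on the bench where they are.

Things in the scene. Friction and masses are not known exactly. Their poses are not given: they have to be found in the camera images.
- linchpin: Brass linchpin, about 80 g. Origin: centre of its shoulder's underside, on the pin's axis; z up. Above: a round shoulder 17 mm wide, 3 mm thick, then a 14 x 14 mm square head up to 28 mm above the origin. A wire bail (4.4 mm wire, loop 38 mm wide in y, 36 mm long) is hinged through the head 6 mm above the origin about the pin's y axis; at the start it sticks out along the pin's +x.
- pin_head (a point): Middle of the linchpin's head, 21 mm above the pin's origin: grip across the pin's y here; from 13 to 28 mm above the origin the head is clear of the wire.
- pin_tip (a point): Lower end of the linchpin, 34 mm below its origin. The shank is round, 9 mm diameter; its last 4 mm are a cone down to a 4 mm flat end.
- bail (a joint): Angle of the bail on the pin, rad: 0 = standing out along the pin's +x, 8 degrees above level (stop); grows as it swings down; 1.55 = hanging alongside the shank (stop), fully shut. Friction (0.04 N m) holds it where it is left: about 1 N pressed down on its tab moves it at first, 2 N near the end.
- wheel_stand: Blue bearing block, fixed to the bench, with a black cart wheel (68 mm diameter, axis 50 mm above the bench) and a washer. Origin: on the bench below the washer's outer face; z up, +x = outward along the axle. No more than 30 N may act between pin and stand. When the pin is home its origin is 60 mm above this one; its bail (pin's +x) must point along this +x to close round the axle end.
- axle_top (a point): Point on the axle's top line at the washer's face, 60 mm above the bench (axes as the stand). From here the axle end, a level steel bar 22 mm wide, 20 mm high, runs along +x. Its vertical through hole (10.8 mm diameter, 1.5 mm chamfer) is at mid width, y = 0; the axle sits tightly anywhere in its end float, not reported: hole centre at x = 26 to 40 mm, 11 mm short of the axle's end.
- pin_holder: Pale wooden block, 50 x 40 x 40 mm high, standing on the bench (fixed), with a vertical 11.5 mm bore in its centre in which the linchpin stands, shoulder on the block's top. Origin: centre of its underside.
- battery: AA cell standing on end, 14 mm wide, 51 mm high; a bystander. Origin at its underside.
- tape_roll: Roll of black insulating tape lying flat, 90 mm diameter, 19 mm high; a bystander. Origin at its underside.
- sanding_block: Wood-brown sanding block, 52 x 75 x 28 mm; a bystander. Origin at its underside.
- spanner: Bright open spanner lying flat, 148 mm long, 6 mm thick; a bystander. Origin at its underside.
- tab_edge (a point): Free edge of the red thumb tab (14 mm wide, 4 mm thick, 20 mm tall) on the bail's far wire. It stands up while the bail is out (edge 36 mm out from the hinge, 23 mm above it) and points outward when the bail is shut, so pressing down on it swings the bail all the way: the edge moves on a 43 mm arc about the hinge and ends 24 mm out, 35 mm below the hinge.

How it is judged:
By the outcome, as a careful person would: the job done as asked, in the order asked, and still so for the second after the job is handed in, with the robot touching nothing.
It also fails if it takes over 72 s, if anything falls off the work surface, if the arm or the gripper's body presses on something with over 40 N, if the wrist force passes 120 N, or if a joint passes its speed limit or range.

ROBOT

A 6-joint arm with a two-finger parallel gripper is mounted at the origin on a cart in front of the work surface, level with it; the furniture and walls round the work are solid. World frame = base frame: x ahead of the robot, y to its left, z up, the work surface at z = 0. Lengths are in mm, angles in rad, forces in N, time in s.
With the tool pointing down it reaches from about 275 to 1000 mm from the base axis. Payload 8.4 kg.
Tool frame: the origin (TCP) lies between the finger pads; the fingertips stand 22 mm ahead of it and the grasp point (between the pads) lies 3 mm ahead of it (r.nose_length is the z of the fingertips in the tool frame, in mm); z points along the fingers, y is the line along which they close (so a half turn about z gives the same grasp; the last joint's range is limited). The gripper opens to 85 mm and grips with 20 to 120 N. Pads are 22 mm wide; open, the fingers measure 114 mm over their backs; the gripper's body (76 mm by 85 mm) begins 54 mm behind the grasp point. The pads swing forward as they close: fully open they stand 13 mm farther back than shut.
Start: joints at [1.236, 0.353, 1.633, -0, 1.155, -0.002], TCP at [204.18, 590.71, 253.281] pointing down, gripper open.
Joint ranges: [-2.63, 2.63], [-0.92, 2.1], [0.06, 2.66], [-1.3, 4.44], [0, 2.69], [-3.02, 3.02]. Speed limits (rad/s): [2.22, 2.22, 2.79, 3.14, 3.14, 3.14].

INTERFACE

Orientations are given as [roll, pitch, yaw] about the fixed x, y, z axes, in that order (R = Rz(yaw) Ry(pitch) Rx(roll)).
In Python, from rig import r, cams gives the robot as it stands.
- The arm moves only by the shell command python3 -m handwheel 'ROWS' [FORCE]. ROWS is a JSON object with one list for each field, all of the same length, 1 to 5, a row being the entries at one place: rx, ry, rz (a rotation vector in units of 0.25 rad), dx, dy, dz (the shift in m), jaw (the opening from 0.0 (shut) to 1.0 (fully open)); each row shifts and turns the commanded pose from where the row before left it, along the tool's axes as they then stand; what a row does not reach is not made up. A row lasts 1/12 s, in which the tool goes at most 41.7 mm and 0.125 rad, less where a joint would pass 70% of its speed; a pose out of reach is approached as far as the arm can. The fingers move at their own pace and stop on an object; FORCE is the grip in N (left out, the last holds). Time passes only in rows, so rows that do not move let the fingers close. It prints the time, the measured TCP pose, the force, the opening and the grip force at its end. Input that does not fit is refused with a message, and nothing moves.
- r.sense(): the state, without advancing time (a new reading comes with each control period).
- cams.grab_frame(name): name is "scene" or "top" or "wrist"; returns the picture (420x560x3 uint8, red, green, blue); there is no depth.
- cams.camera_params(name): a dict with "fx", "fy", "cx", "cy" (pixels), "rvec" (rotation vector, rad) and "tvec" (3), from world to camera coordinates, as OpenCV has them. Camera axes: x right, y down, z forward; pixel columns grow to the right and rows downward; lengths in mm; the calibration is good to about 2 mm. A picture is of the moment at which its call begins: read the wrist's pose just before it. camera_params takes no time and is no camera call; for the wrist camera it gives the pose at the moment of the call.
- r.sign_off(): hands the job in; it is judged then, once.
The state is a dict: "clock": time; "qpos": joint angles; "qvel": joint speeds; "joint_efforts": joint torques, N m; "eef_pos": TCP position; "tcp_rot": TCP orientation; "contact_force": force on the tool from outside, world axes, zero at the start; "wrist_torque": the same for the moment, N m; "opening": opening from 0.0 (shut) to 1.0 (fully open); "grasp_force": force on a finger pad.
Only numpy, scipy, OpenCV 4.12 (cv2) and the standard library are available. Lean on these libraries where they do the work, as an engineer would, in place of code of your own. Each camera call takes 0.05 s, during which the arm holds its last target. There are 200 camera calls.

## Working session

There is one attempt and no reset: what is moved stays moved. The work goes in short steps, Python scripts to look and compute and a shell command to move; the robot and the scene stay as the last step left them, time stands still between calls to the robot, and variables do not carry over. Pictures are saved under pics/ and viewed, at most 10 in all, crops included, and the job is handed in when it is done.

```bash
ls; mkdir -p pics
python3 - <<'E'
from rig import r,cams
import cv2,numpy as np
a=cams.grab_frame("scene");b=cams.grab_frame("top")
cv2.imwrite("pics/scene.png",a[:,:,::-1]);cv2.imwrite("pics/top.png",b[:,:,::-1])
for n in("scene","top","wrist"):
    p=cams.camera_params(n);R=cv2.Rodrigues(np.array(p["rvec"]))[0];print(n,p["fx"],p["cx"],p["cy"],(-R.T@np.array(p["tvec"])).round(),R[2].round(2))
print(r.sense())
E
```

```text
pics
scene 470.1738599755496 276.08697119549424 212.1600356995165 [  44. -364.  471.] [ 0.6   0.64 -0.48]
top 526.1981308676789 285.7520479570929 214.2490965981284 [ 447.  213. 1008.] [ 0.13 -0.   -0.99]
wrist 341.99854534731605 282.9628900690238 217.3221357287539 [134. 614. 373.] [ 0.28 -0.1  -0.96]
{'clock': 0.1, 'qpos': array([ 1.23563958e+00,  3.53602296e-01,  1.63404688e+00,  1.07588198e-05,
        1.15518105e+00, -2.37655595e-03]), 'qvel': array([-0.00183797,  0.00025772, -0.00179402,  0.00197365, -0.0029392 ,
       -0.00068811]), 'joint_efforts': array([-7.26686230e-04, -6.06356978e+01, -3.42820323e+01, -1.04610735e-04,
        3.83472550e-03,  9.84856229e-06]), 'eef_pos': array([204.02567437, 590.35097391, 252.62762106]), 'tcp_rot': array([-3.1403551e+00, -1.2778661e-05,  2.8088081e+00]), 'contact_force': array([ 0.25093968, -0.53585498,  0.43053852]), 'wrist_torque': array([-0.02369086, -0.02037839,  0.01000918]), 'grasp_force': 0.0, 'opening': 0.998650236233465}
```

View pics/scene.png

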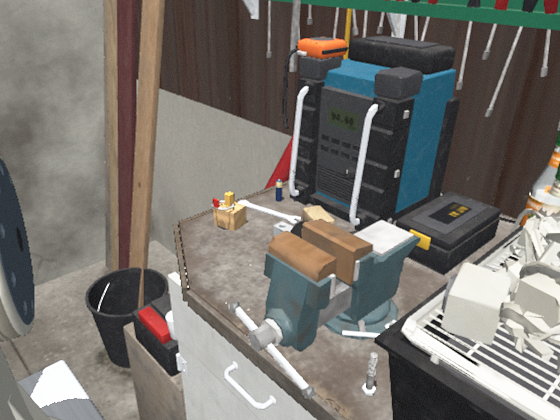

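View pics/top.png

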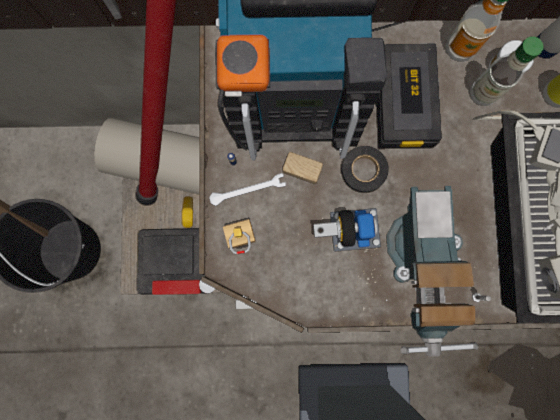

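The scene view shows the holder with the pin at about (230,215); the stand is hidden behind the vise. In the top view the holder is at (239,237) with the bail pointing down and its red tab at (239,252). The stand is at (350,229), with the axle end pointing left and its hole near (327,229).

```bash
cat > h.py <<'E'
from rig import r,cams
import cv2,numpy as np
from scipy.spatial.transform import Rotation as Ro
def cam(n):
    p=cams.camera_params(n);R=cv2.Rodrigues(np.array(p["rvec"],float))[0]
    K=np.array([[p["fx"],0,p["cx"]],[0,p["fy"],p["cy"]],[0,0,1]]);return K,R,np.array(p["tvec"],float)
def ray(c,uv):
    K,R,t=c;o=-R.T@t;d=R.T@np.linalg.inv(K)@np.array([uv[0],uv[1],1.]);return o,d/np.linalg.norm(d)
def plane(c,uv,z):
    o,d=ray(c,uv);return o+d*(z-o[2])/d[2]
def tri(rs):
    A=sum(np.eye(3)-np.outer(d,d) for o,d in rs);b=sum((np.eye(3)-np.outer(d,d))@o for o,d in rs)
    p=np.linalg.solve(A,b);return p,[np.linalg.norm((np.eye(3)-np.outer(d,d))@(p-o)).round(1) for o,d in rs]
def proj(c,P):
    K,R,t=c;q=K@(R@np.array(P,float)+t);return q[:2]/q[2]
def totool(dv,s=None):
    s=s or r.sense();return Ro.from_euler('xyz',s['tcp_rot']).inv().apply(dv)
E
python3 - <<'E'
from h import *
w=cams.grab_frame("wrist");a=cv2.imread("pics/scene.png");b=cv2.imread("pics/top.png")
c1=cv2.resize(b[190:270,210:390],None,fx=4.4,fy=4.4,interpolation=cv2.INTER_CUBIC)[:,:792]
c2=cv2.resize(a[180:240,200:340],None,fx=4,fy=4,interpolation=cv2.INTER_CUBIC)
can=np.zeros((600,800,3),np.uint8);can[:352,:792]=c1;can[355:595,:560]=c2
cv2.imwrite("pics/crop.png",can);cv2.imwrite("pics/w0.png",w[:,:,::-1])
t=cam("top")
for n,uv,z in [("pin",(239,232),68),("tab",(239,252),69),("hole",(327,229),60),("wheel",(347,229),84)]: print(n,plane(t,uv,z).round(1))
E
```

```text
pin [536.1 294.4  68. ]
tab [500.2 294.6  69. ]
hole [539.1 135.8  60. ]
wheel [536.1 102.5  84. ]
```

View pics/crop.png

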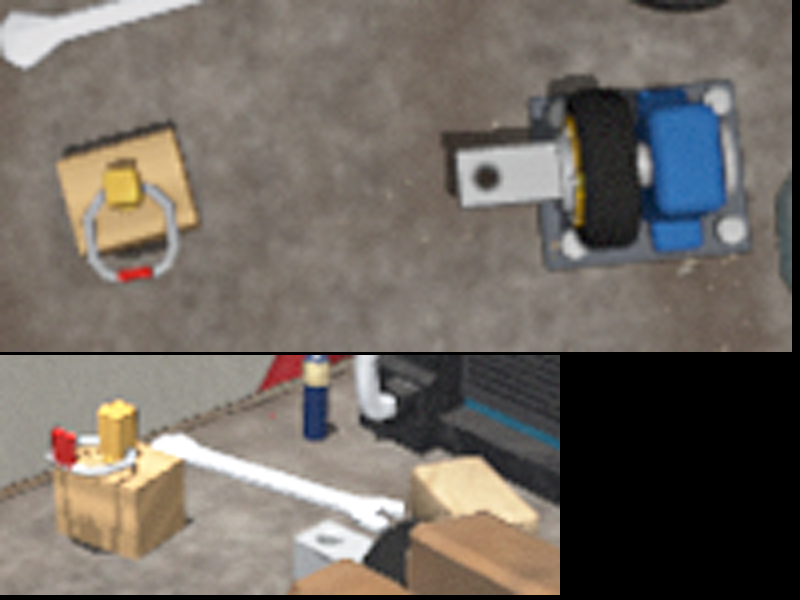

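View pics/w0.png

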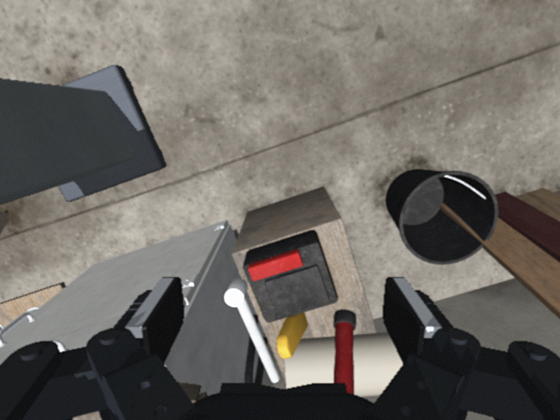

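The crops show the brass head with the bail pointing robot-ward in both views. The axle top and its dark hole are at top pixel (320.5,230.5) and scene pixel (282,226). The wrist view doesn't see the work area yet. Next I triangulate.

Run:
```python
from h import *
a=cv2.imread("pics/scene.png");b=cv2.imread("pics/top.png")
T=cam("top");S=cam("scene")
def blob(im,roi,lo,hi,inv=False):
    x0,y0,x1,y1=roi;h=cv2.cvtColor(im[y0:y1,x0:x1],cv2.COLOR_BGR2HSV)
    m=cv2.inRange(h,np.array(lo),np.array(hi))
    n,l,s,c=cv2.connectedComponentsWithStats(m);k=1+np.argmax(s[1:,4]);return c[k]+[x0,y0],s[k]+np.array([x0,y0,0,0,0])
Y=([18,150,110],[32,255,255]);Rd=([0,170,90],[6,255,255])
for nm,(lo,hi),rt,rs in [("head",Y,(225,220,255,242),(218,190,240,210)),("tab",Rd,(225,240,255,258),(205,195,222,220))]:
    p,sp=blob(b,rt,lo,hi);q,sq=blob(a,rs,lo,hi);P,e=tri([ray(T,p),ray(S,q)]);print(nm,p.round(1),sp,q.round(1),sq,P.round(1),e)
# axle top: bright region; hole inside
x0,y0,x1,y1=308,218,345,245
g=cv2.cvtColor(b,cv2.COLOR_BGR2GRAY)
m=(g[y0:y1,x0:x1]>165).astype(np.uint8);n,l,s,c=cv2.connectedComponentsWithStats(m);k=1+np.argmax(s[1:,4])
m=(l==k).astype(np.uint8);cs,h=cv2.findContours(m,cv2.RETR_CCOMP,cv2.CHAIN_APPROX_NONE)
o=max(cs,key=cv2.contourArea);rect=cv2.minAreaRect(o);box=cv2.boxPoints(rect)+[x0,y0];print("axle rect",rect,s[k]);
print("box world z60",[plane(T,u,60).round(1).tolist() for u in box])
for c_,hh in zip(cs,h[0]):
    if hh[3]>=0:
        print("hole ctr",cv2.contourArea(c_),c_.reshape(-1,2).mean(0)+[x0,y0])
w=np.clip(165-g[226:235,316:325].astype(float),0,None);yy,xx=np.mgrid[226:235,316:325];hp=np.array([(w*xx).sum(),(w*yy).sum()])/w.sum()
gs=cv2.cvtColor(a,cv2.COLOR_BGR2GRAY);print(gs[221:232,274:292]);
print("hole",hp,plane(T,hp,60).round(1),tri([ray(T,hp),ray(S,(281.5,226))]))
```

```text
head [237.6 232.1] [234 228   8   9  60] [228.7 199. ] [225 194   9  12  46] [536.2 298.7  55. ] [np.float64(1.2), np.float64(1.2)]
tab [240.3 251.8] [237 251   7   3  12] [215.3 202.5] [213 199   6   8  35] [500.3 293.4  61.3] [np.float64(0.9), np.float64(0.9)]
axle rect ((18.975414276123047, 11.229507446289062), (11.67911148071289, 25.62161636352539), 84.80557250976562) [  6   5  27  14 240]
box world z60 [[547.6, 159.7, 60.0], [550.9, 113.3, 60.0], [529.8, 112.1, 60.0], [526.5, 158.3, 60.0]]
hole ctr 50.0 [320.04545455 229.63636364]
[[154 155 147 143 147 155 176 197 204 187 167 158 153 150 142 162 229 255]
 [156 158 153 161 172 195 231 236 239 229 212 186 160 144 134 151 195 215]
 [161 174 182 200 223 231 239 243 247 247 245 237 212 180 156 140 137 158]
 [180 203 226 233 239 232 229 240 252 252 244 243 242 234 208 188 167 151]
 [213 232 243 242 231 190 171 187 192 204 225 228 235 240 241 238 227 201]
 [202 227 236 239 231 183 146 155 159 157 172 196 231 237 238 237 239 239]
 [166 171 198 225 238 232 209 203 200 199 218 226 237 238 236 236 240 242]
 [168 166 167 173 190 221 240 242 242 242 239 238 238 237 235 237 239 229]
 [167 172 166 169 156 154 187 225 237 239 240 239 239 239 239 241 237 180]
 [171 169 165 170 165 154 136 145 191 226 230 224 224 224 231 240 197  57]
 [169 168 164 167 170 166 155 141 149 169 170 144 145 140 180 215 146  40]]
hole [320.15308454 229.87433359] [537.8 148.2  60. ] (array([537.09486149, 148.79611789,  59.44140169]), [np.float64(0.9), np.float64(0.9)])
```

Run:
```python
from h import *
T=cam("top");W=cam("wrist")
print("cap",tri([ray(T,(147,195)),ray(W,(345,318))]))
print("redtool",tri([ray(T,(180,287)),ray(W,(275,265))]))
print("yellow",tri([ray(T,(188,211)),ray(W,(292,335))]))
print(r.nose_length, r.sense()['clock'])
s=r.sense();P=np.array([480,300,230.])
print(totool(P-s['eef_pos']))
c=np.linalg.inv(np.vstack([np.c_[W[1],W[2]],[0,0,0,1]]));Rt=Ro.from_euler('xyz',s['tcp_rot'])
print("cam in tool",Rt.inv().apply(c[:3,3]-s['eef_pos']).round(1),Rt.inv().apply(W[1][2]).round(3))
```

```text
cap (array([ 693.95328452,  596.21168777, -438.05531632]), [np.float64(3.1), np.float64(3.1)])
redtool (array([ 440.33795586,  484.62296579, -342.0765306 ]), [np.float64(4.4), np.float64(4.4)])
yellow (array([ 633.30551022,  463.26899647, -343.73915639]), [np.float64(1.8), np.float64(1.8)])
22.0 0.15
[-355.66120169 -184.28649567   22.92247869]
cam in tool [ 7.380e+01 -1.000e-01 -1.202e+02] [-0.294  0.     0.956]
```

The manual's scale: shifts go in m and turns go in units of 0.25 rad. Converting my numbers, -36 mm is -0.036, -18.5 mm is -0.0185.

```bash
python3 -m handwheel '{"rx":[0,0,0,0,0],"ry":[0,0,0,0,0],"rz":[0,0,0,0,0],"dx":[-0.036,-0.036,-0.036,-0.036,-0.036],"dy":[-0.0185,-0.0185,-0.0185,-0.0185,-0.0185],"dz":[0.002,0.002,0.002,0.002,0.002],"jaw":[1,1,1,1,1]}' && python3 -m handwheel '{"rx":[0,0,0,0,0],"ry":[0,0,0,0,0],"rz":[-0.4,-0.4,-0.4,-0.4,-0.32],"dx":[-0.036,-0.036,-0.036,-0.036,-0.032],"dy":[-0.0185,-0.015,-0.012,-0.01,-0.01],"dz":[0.002,0.002,0.002,0.002,0.002],"jaw":[1,1,1,1,1]}' && python3 -m handwheel '{"rx":[0,0],"ry":[0,0],"rz":[0,0],"dx":[0,0],"dy":[0,0],"dz":[0,0],"jaw":[1,1]}'
python3 - <<'E'
from h import *
s=r.sense();W=cam("wrist");w=cams.grab_frame("wrist");cv2.imwrite("pics/w1.png",w[:,:,::-1]);np.savez("w1.npz",K=W[0],R=W[1],t=W[2],p=s['eef_pos'],q=s['tcp_rot'])
print(s['eef_pos'],s['tcp_rot'],proj(W,(536,298,68)),proj(W,(537,148.5,60)))
E
```

```text
clock: 0.57
eef_pos: [344.9, 442.9, 243.1]
tcp_rot: [-3.141, -0.0, 2.809]
contact_force: [0.4, 0.8, -0.3]
opening: 1.002
grasp_force: 0.0
clock: 0.98
eef_pos: [507.8, 354.9, 233.2]
tcp_rot: [-3.141, 0.0, -2.99]
contact_force: [0.5, 1.6, 0.7]
opening: 1.002
grasp_force: 0.0
clock: 1.15
eef_pos: [507.2, 355.7, 232.6]
tcp_rot: [-3.141, -0.001, -2.997]
contact_force: [-0.5, -0.5, 0.0]
opening: 0.999
grasp_force: 0.0
[507.1949425  355.68850417 232.56234485] [-3.14122536e+00 -8.48165964e-04 -2.99720808e+00] [213.87336241 224.74082424] [ 46.38927582 199.6322141 ]
```

View pics/w1.png

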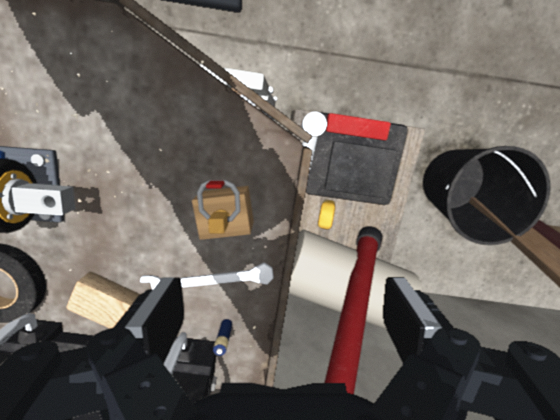

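The wrist view shows the holder, head top at about (218,222), tab at (216,184), and the axle hole at (52,201). I'll go over the pin for a closer view.

To row units: -20 mm is -0.02, -19 mm is -0.019.

```bash
python3 -m handwheel '{"rx":[0,0,0,0,0],"ry":[0,0,0,0,0],"rz":[0,0,0,0,0],"dx":[0,0,0,0,0],"dy":[-0.02,-0.02,-0.019,0,0],"dz":[0.014,0.014,0.014,0,0],"jaw":[1,1,1,1,1]}'
python3 - <<'E'
from h import *
s=r.sense();W=cam("wrist");w=cams.grab_frame("wrist")[:,:,::-1];cv2.imwrite("pics/w2.png",w);np.savez("w2.npz",K=W[0],R=W[1],t=W[2])
print(s['eef_pos'],s['tcp_rot'],proj(W,(536,298,68)))
a=np.load("w1.npz");W1=(a['K'],a['R'],a['t']);w1=cv2.imread("pics/w1.png");b=cv2.imread("pics/top.png");T=cam("top")
def blobs(im,lo,hi,ctr,rad):
    x0=max(int(ctr[0]-rad),0);y0=max(int(ctr[1]-rad),0)
    h=cv2.cvtColor(np.ascontiguousarray(im[y0:y0+2*rad,x0:x0+2*rad]),cv2.COLOR_BGR2HSV);m=cv2.inRange(h,np.array(lo),np.array(hi))
    n,l,s,c=cv2.connectedComponentsWithStats(m);k=1+np.argmax(s[1:,4]);return c[k]+[x0,y0],s[k]+np.array([x0,y0,0,0,0])
Y=([18,170,110],[32,255,255]);Rd=([0,170,90],[6,255,255])
for nm,c,P0 in (("head",Y,(536,298,61)),("tab",Rd,(500,293,61))):
    q=[blobs(i,*c,proj(C,P0),22) for i,C in ((w1,W1),(w,W))]
    print(nm,[(x[0].round(1),x[1]) for x in q])
    qt=blobs(b,*c,proj(T,P0),12)[0]
    print(tri([ray(W1,q[0][0]),ray(W,q[1][0])]),tri([ray(W1,q[0][0]),ray(W,q[1][0]),ray(T,qt)]))
E
```

```text
clock: 1.62
eef_pos: [513.2, 298.1, 190.8]
tcp_rot: [-3.141, -0.002, -2.995]
contact_force: [0.4, 1.2, -0.1]
opening: 1.0
grasp_force: 0.0
[513.22795859 298.10295792 190.7854278 ] [-3.14114230e+00 -1.93325722e-03 -2.99529478e+00] [279.27368661 245.12759646]Traceback (most recent call last):
  File "<stdin>", line 11, in <module>
  File "<stdin>", line 8, in blobs
    return _wrapfunc(a, 'argmax', axis=axis, out=out, **kwds)
    return bound(*args, **kwds)
ValueError: attempt to get argmax of an empty sequence
```

View pics/w2.png

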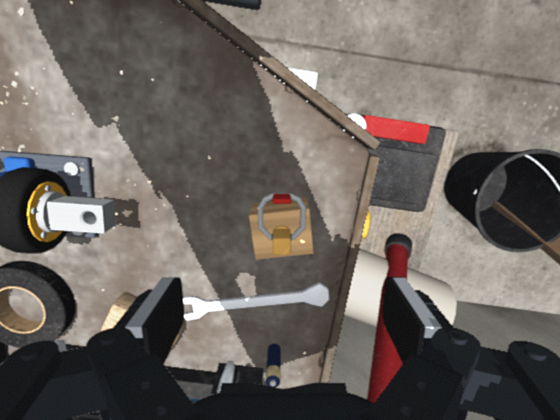

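The close wrist view shows the head at about (282,240), with the lit face at 235 and the other at 247. The tab is at (281,198) and the hole at (90,216). I'll adjust the thresholds to suit the shaded brass.

Run:
```python
from h import *
w=cv2.imread("pics/w2.png");h=cv2.cvtColor(w,cv2.COLOR_BGR2HSV)
for ch,n in((0,'H'),(1,'S'),(2,'V')):
    print(n);print(h[224:258:2,266:300:2,ch])
a=np.load("w1.npz");W1=(a['K'],a['R'],a['t']);a=np.load("w2.npz");W2=(a['K'],a['R'],a['t'])
w1=cv2.imread("pics/w1.png")
def red(im,c):
    x,y=map(int,c);hh=cv2.cvtColor(np.ascontiguousarray(im[y-20:y+20,x-20:x+20]),cv2.COLOR_BGR2HSV);m=cv2.inRange(hh,(0,150,60),(8,255,255))|cv2.inRange(hh,(172,150,60),(180,255,255))
    M=cv2.moments(m,True);return np.array([M['m10']/M['m00']+x-20,M['m01']/M['m00']+y-20]),M['m00']
r1=red(w1,(216,184));r2=red(w,(281,198));print(r1,r2,tri([ray(W1,r1[0]),ray(W2,r2[0])]),tri([ray(W1,r1[0]),ray(W2,r2[0]),ray(cam("top"),(240.3,251.8))]))
```

```text
H
[[ 17  17  16  17  17  16  16  17  16  16  16  17  16  17  17  16  17]
 [ 16  17  16  17  15  17  18  18  18  18  18  16  17  16  16  16  16]
 [ 15  16  16  17  17  19  19  19  19  18  18  17  17  17  16  16  16]
 [ 15  16  17  16  18  19  18  19  18  18  18  18  18  17  17  15 105]
 [108  15  16  18  18  18  18  18  18  18  18  19  18  17  14 107 108]
 [100 101  18  18  18  18  18  18  18  19  18  18  17  13 105 103  15]
 [ 16 103 101  18  18  18  18  18  18  18  18  18  16 105 101  18  16]
 [ 17  17 103  15  19  18  19  19  19  19  18  19  18  95  20  16  17]
 [ 17  17  16  17  19  19  19  19  19  19  19  19  18  16  16  17  17]
 [ 17  17  17  18  19  19  19  19  19  19  19  19  18  17  17  17  17]
 [ 17  17  17  18  19  19  19  19  19  19  19  19  18  17  16  17  16]
 [ 17  16  17  18  19  19  19  19  19  19  19  19  18  18  17  17  16]
 [ 17  16  16  18  19  19  19  19  19  19  19  19  17  16  16  16  17]
 [ 17  17  17  17  19  19  19  19  19  19  19  19  18  17  16  17  17]
 [ 16  17  16  18  19  19  19  19  19  19  19  18  17  17  17  16  17]
 [ 17  17  16  17  18  18  18  18
[... 2112 characters left out ...]
 182 174 188 188 187 185 187 187 186 189 164 174 177 177 175]
 [177 178 179 170 183 187 185 186 187 186 187 194 165 175 176 176 177]
 [176 177 176 170 182 188 185 187 184 185 192 189 157 168 169 168 167]
 [172 171 170 167 182 186 186 186 187 192 190 184 160 157 160 161 161]
 [159 161 159 156 161 164 170 170 173 177 170 165 161 159 155 154 149]
 [158 158 158 160 156 152 151 149 145 136 123 114 106  96  91  91  86]]
(array([214.86956522, 184.33913043]), 115.0) (array([281.0952381 , 198.76190476]), 168.0) (array([501.82660185, 294.34437231,  59.89415823]), [np.float64(0.0), np.float64(0.0)]) (array([501.67993873, 293.91194943,  59.22290375]), [np.float64(0.4), np.float64(0.5), np.float64(1.0)])
```

Run:
```python
from h import *
a=np.load("w1.npz");W1=(a['K'],a['R'],a['t']);a=np.load("w2.npz");W2=(a['K'],a['R'],a['t']);T=cam("top")
def face(im,c,rad,vmin):
    x,y=c[0]-rad,c[1]-rad;hh=cv2.cvtColor(np.ascontiguousarray(im[y:y+2*rad,x:x+2*rad]),cv2.COLOR_BGR2HSV);m=cv2.inRange(hh,(15,130,vmin),(32,255,255))
    n,l,s,cc=cv2.connectedComponentsWithStats(m);k=1+np.argmax(s[1:,4]);cs=cv2.findContours((l==k).astype(np.uint8),0,1)[0];R=cv2.minAreaRect(max(cs,key=len));return np.array(R[0])+[x,y],R[1:],s[k]
w1=cv2.imread("pics/w1.png");w2=cv2.imread("pics/w2.png")
f1=face(w1,(218,224),18,145);f2=face(w2,(282,246),14,170);print(f1,f2)
P=tri([ray(W1,f1[0]),ray(W2,f2[0])]);print("top face",P,plane(W1,f1[0],68),plane(W2,f2[0],68))
# hole in w1,w2
def hole(im,c,rad=6):
    g=cv2.cvtColor(im,cv2.COLOR_BGR2GRAY).astype(float)[c[1]-rad:c[1]+rad+1,c[0]-rad:c[0]+rad+1];wt=np.clip(np.median(g)-30-g,0,None);yy,xx=np.mgrid[-rad:rad+1,-rad:rad+1];return np.array([(wt*xx).sum(),(wt*yy).sum()])/wt.sum()+c
h1=hole(w1,(52,201));h2=hole(w2,(90,216));print(h1,h2,plane(W1,h1,60),plane(W2,h2,60),tri([ray(W1,h1),ray(W2,h2)]),tri([ray(W1,h1),ray(W2,h2),ray(T,(320.2,229.8))]))
s=r.sense();print("to 536",totool(P[0]-s['eef_pos']),s['eef_pos'])
```

```text
(array([216., 226.]), ((14.0, 16.0), 90.0), array([  8,  13,  17,  15, 221], dtype=int32)) (array([281. , 246.5]), ((15.0, 16.0), 90.0), array([  5,   7,  17,  16, 261], dtype=int32))
top face (array([537.74982238, 299.58708628,  65.76780967]), [np.float64(0.1), np.float64(0.1)]) [536.89100283 299.94795571  68.        ] [536.91750119 299.46408078  68.        ]
[ 49.13540197 200.29231312] [ 87.50883392 214.38162544] [537.25978657 150.86573232  60.        ] [535.74312246 149.43622381  60.        ] (array([542.65392802, 140.00959378,  43.19841426]), [np.float64(0.5), np.float64(0.5)]) (array([538.15973175, 147.63950453,  55.67222   ]), [np.float64(0.7), np.float64(1.0), np.float64(0.3)])
to 536 [-23.68446755  -2.95495876 125.83032049] [513.91874959 299.0003479  191.60377848]
```

To row units: -23.3 mm is -0.0233, -1.5 mm is -0.0015.

```bash
python3 -m handwheel '{"rx":[0,0,0,0,0],"ry":[0,0,0,0,0],"rz":[0,0,0,0,0],"dx":[-0.0233,0,0,0,0],"dy":[-0.0015,0,0,0,0],"dz":[0.026,0.03,0.03,0.02,0],"jaw":[0.6,0.5,0.4,0.4,0.4]}' 60 && python3 -m handwheel '{"rx":[0,0,0],"ry":[0,0,0],"rz":[0,0,0],"dx":[0,0,0],"dy":[0,0,0],"dz":[0.01,0,0],"jaw":[0.4,0.4,0.4]}'
python3 - <<'E'
from h import *
s=r.sense();print(s['eef_pos'],s['tcp_rot'],s['clock']);W=cam("wrist");w=cams.grab_frame("wrist")[:,:,::-1]
cv2.imwrite("pics/w3.png",cv2.resize(np.ascontiguousarray(w[200:420,140:430]),None,fx=2,fy=2))
E
```

```text
clock: 2.08
eef_pos: [535.5, 300.5, 82.0]
tcp_rot: [-3.14, -0.005, -2.994]
contact_force: [-0.5, -0.6, 0.2]
opening: 0.398
grasp_force: 0.0
clock: 2.33
eef_pos: [538.4, 301.1, 76.5]
tcp_rot: [3.141, 0.002, -2.994]
contact_force: [0.4, 0.3, 1.2]
opening: 0.401
grasp_force: 0.0
[538.43520985 301.12435189  76.50519322] [ 3.14090829e+00  1.62767016e-03 -2.99393361e+00] 2.3333
```

View pics/w3.png

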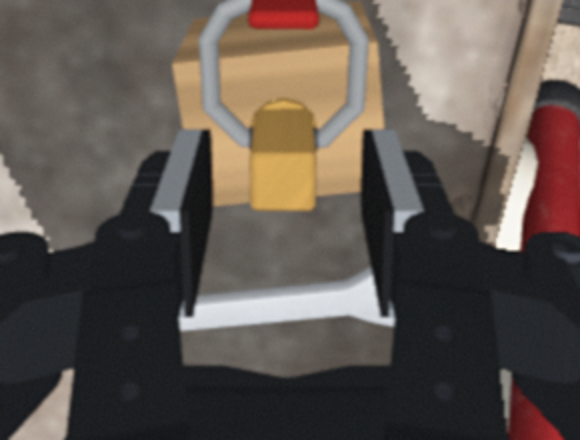

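The head is centred between the pads, which are clear above the wire, so I close.

```bash
python3 -m handwheel '{"rx":[0,0,0,0,0],"ry":[0,0,0,0,0],"rz":[0,0,0,0,0],"dx":[0,0,0,0,0],"dy":[0,0,0,0,0],"dz":[0,0,0,0,0],"jaw":[0.2,0.1,0,0,0]}' 60;python3 -m handwheel '{"rx":[0,0,0],"ry":[0,0,0],"rz":[0,0,0],"dx":[0,0,0],"dy":[0,0,0],"dz":[0,0,0],"jaw":[0,0,0]}'; python3 -m handwheel '{"rx":[0,0,0,0,0],"ry":[0,0,0,0,0],"rz":[0,0,0,0,0],"dx":[0,0,0,0,0],"dy":[0,0,0,0,0],"dz":[-0.01,-0.02,-0.02,-0.02,0],"jaw":[0,0,0,0,0]}'
```

```text
clock: 2.8
eef_pos: [538.6, 300.6, 76.7]
tcp_rot: [3.141, 0.002, -2.995]
contact_force: [-2.3, 0.1, 6.3]
opening: 0.14
grasp_force: 59.7
clock: 3.05
eef_pos: [538.6, 300.6, 76.7]
tcp_rot: [3.141, 0.002, -2.995]
contact_force: [-1.1, 0.0, 5.8]
opening: 0.141
grasp_force: 59.7
clock: 3.47
eef_pos: [540.0, 301.4, 150.1]
tcp_rot: [3.139, 0.006, -2.995]
contact_force: [0.6, 0.5, -0.3]
opening: 0.144
grasp_force: 59.0
```

To row units: -5 mm is -0.005, 0.12 rad is 0.48.

```bash
python3 -m handwheel '{"rx":[0,0,0,0,0],"ry":[0,0,0,0,0],"rz":[0.48,0.48,0.48,0.48,0.48],"dx":[0,0,0,0,0],"dy":[0,0,0,0,0],"dz":[-0.005,-0.005,-0.005,0,0],"jaw":[0,0,0,0,0]}'; python3 -m handwheel '{"rx":[0,0,0,0,0],"ry":[0,0,0,0,0],"rz":[0.48,0.48,0.48,0.48,0.48],"dx":[0,0,0,0,0],"dy":[0,0,0,0,0],"dz":[0,0,0,0,0],"jaw":[0,0,0,0,0]}';python3 -m handwheel '{"rx":[0,0,0,0,0],"ry":[0,0,0,0,0],"rz":[0.48,0.48,0.48,0.36,0],"dx":[0,-0.02,-0.03,-0.03,-0.03],"dy":[0,0,0,0,0],"dz":[0,0,0,0,0],"jaw":[0,0,0,0,0]}';python3 -m handwheel '{"rx":[0,0,0],"ry":[0,0,0],"rz":[0,0,0],"dx":[-0.02,0,0],"dy":[0,0,0],"dz":[0,0,0],"jaw":[0,0,0]}'
python3 - <<'E'
from h import *
print(r.sense()['qpos'])
E
```

```text
clock: 3.88
eef_pos: [537.9, 300.2, 160.6]
tcp_rot: [3.141, 0.0, 2.683]
contact_force: [0.1, 0.2, -1.4]
opening: 0.144
grasp_force: 59.0
clock: 4.3
eef_pos: [537.7, 300.0, 160.2]
tcp_rot: [-3.141, 0.0, 2.083]
contact_force: [0.2, -0.5, -0.8]
opening: 0.14
grasp_force: 59.0
clock: 4.72
eef_pos: [560.9, 192.4, 160.2]
tcp_rot: [3.141, 0.0, 1.634]
contact_force: [0.0, 0.2, -1.0]
opening: 0.144
grasp_force: 59.0
clock: 4.97
eef_pos: [562.0, 172.4, 160.3]
tcp_rot: [-3.141, -0.0, 1.637]
contact_force: [0.5, -0.6, -0.4]
opening: 0.144
grasp_force: 59.0
[2.95132519e-01 3.99506139e-01 1.79547934e+00 1.31088301e-04
 9.46744458e-01 2.29226208e-01]
```

Run:
```python
from h import *
s=r.sense();W=cam("wrist");w=np.ascontiguousarray(cams.grab_frame("wrist")[:,:,::-1]);cv2.imwrite("pics/w4.png",w);np.savez("w4.npz",K=W[0],R=W[1],t=W[2],p=s['eef_pos'],q=s['tcp_rot'])
print(proj(W,(537.5,148.5,60)),proj(W,s['eef_pos']-[0,0,8.7]),proj(W,s['eef_pos']-[0,0,70.7]))
```

```text
[244.43520367 256.82727389] [280.86652441 295.59956634] [281.43348187 242.44929481]
```

View pics/w4.png

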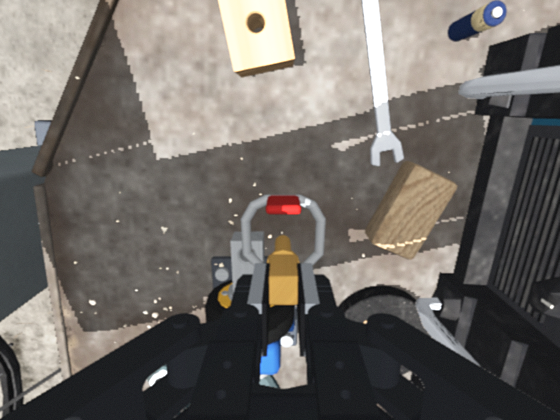

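The held pin's head is at (283,280) with the bail loop above it. The axle hole, expected at (244,257), is hidden behind the wire, so I shift sideways 28 mm for a clear look.

To row units: 14 mm is 0.014.

```bash
python3 -m handwheel '{"rx":[0,0,0,0],"ry":[0,0,0,0],"rz":[0,0,0,0],"dx":[0,0,0,0],"dy":[0.014,0.014,0,0],"dz":[0,0,0,0],"jaw":[0,0,0,0]}'
python3 - <<'E'
from h import *
s=r.sense();W=cam("wrist");w=np.ascontiguousarray(cams.grab_frame("wrist")[:,:,::-1]);cv2.imwrite("pics/w5f.png",w);np.savez("w5.npz",K=W[0],R=W[1],t=W[2],p=s['eef_pos'],q=s['tcp_rot'])
print(s['eef_pos'],proj(W,(537.5,148.5,60)),proj(W,s['eef_pos']-[0,0,8.7]),proj(W,s['eef_pos']-[0,0,70.7]))
cv2.imwrite("pics/w5.png",cv2.resize(w[190:320,160:340],None,fx=4.4,fy=4.4,interpolation=cv2.INTER_CUBIC))
E
```

```text
clock: 5.35
eef_pos: [590.0, 176.4, 160.1]
tcp_rot: [-3.142, -0.0, 1.64]
contact_force: [-0.1, 0.5, -0.7]
opening: 0.144
grasp_force: 59.0
[589.97524175 176.38734603 160.08747472] [204.08376128 259.46782568] [280.86915567 295.57234122] [281.42588272 242.4428717 ]
```

View pics/w5.png

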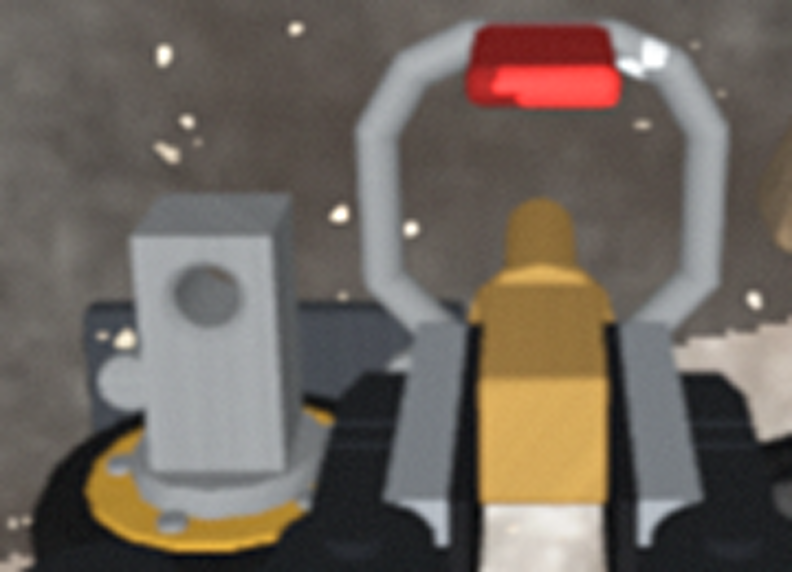

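The crop shows the axle hole clearly at full pixel (206.8,257), with the axle top's corners. The head top face is centred at (283.4,290), and the pin hangs straight with its tip at about (283,237).

Run:
```python
from h import *
a=np.load("w5.npz");W=(a['K'],a['R'],a['t']);p=a['p'];f=lambda u,v:(160+(u+.5)/4.4-.5,190+(v+.5)/4.4-.5)
Rt=Ro.from_euler('xyz',a['q'])
c=[plane(W,f(*q),60) for q in((131,237),(275,237),(150,470),(284,470))]
print("corners",np.round(c,1));
for i,j in((2,0),(3,1),(0,1)):
    d=c[j]-c[i];print(np.degrees(np.arctan2(d[1],d[0])),np.linalg.norm(d))
h=plane(W,f(206,296),60);print("hole",h)
ht=plane(W,f(543,440),p[2]-8.7);print("headtop",ht,"in tool",Rt.inv().apply(ht-p))
# head face lateral edges: bottom front shoulder, shank sides at z ~ tip
for v,z in((225,p[2]-66),):
    t=[plane(W,f(u,v),z) for u in (507,574)];print("shank",t,np.linalg.norm(t[1]-t[0]),Rt.inv().apply(sum(t)/2-p))
d=h-ht;d[2]=0;print("move tool",Rt.inv().apply(d),"yaw",np.degrees(a['q'][2]))
```

```text
corners [[527.4 159.8  60. ]
 [549.9 161.4  60. ]
 [530.1 118.8  60. ]
 [552.1 120.3  60. ]]
93.75913875322806 41.12107406061774
93.07020862253113 41.127975777214715
3.980350159930359 22.572798716879777
hole [539.13145639 150.57793887  60.        ]
headtop [590.68926685 179.26913225 151.38747472] in tool [2.82422925 0.91125446 8.70045218]
shank [array([585.97530787, 178.99670845,  94.08747472]), array([594.81132887, 179.61157782,  94.08747472])] 8.85738851674871 [ 2.86882363  0.62312009 66.00048534]
move tool [-2.50771666e+01 -5.34090640e+01 -2.92059498e-04] yaw 93.94384789697258
```

To row units: -26.6 mm is -0.0266, -12.7 mm is -0.0127.

```bash
python3 -m handwheel '{"rx":[0,0,0,0,0],"ry":[0,0,0,0,0],"rz":[0,0,0,0,0],"dx":[-0.0127,-0.0127,0,0,0],"dy":[-0.0266,-0.0266,0,0,0],"dz":[0,0,0,0.012,0.012],"jaw":[0,0,0,0,0]}' && python3 -m handwheel '{"rx":[0,0,0,0,0],"ry":[0,0,0,0,0],"rz":[0,0,0,0,0],"dx":[0,0,0,0,0],"dy":[0,0,0,0,0],"dz":[0,0,0.0015,0.0015,0.0015],"jaw":[0,0,0,0,0]}'; python3 -m handwheel '{"rx":[0,0,0],"ry":[0,0,0],"rz":[0,0,0],"dx":[0,0,0],"dy":[0,0,0],"dz":[0.001,0,0],"jaw":[0,0,0]}'
python3 - <<'E'
from h import *
s=r.sense();print(s['eef_pos'],s['contact_force'],s['wrist_torque'],"tip z",s['eef_pos'][2]-70.7)
E
```

```text
clock: 5.82
eef_pos: [539.1, 147.0, 136.3]
tcp_rot: [3.139, -0.001, 1.639]
contact_force: [1.3, 1.3, -0.9]
opening: 0.142
grasp_force: 59.1
clock: 6.23
eef_pos: [539.0, 146.6, 131.8]
tcp_rot: [3.141, -0.0, 1.639]
contact_force: [-1.1, -0.5, -0.6]
opening: 0.141
grasp_force: 59.1
clock: 6.48
eef_pos: [538.6, 146.4, 130.8]
tcp_rot: [3.142, -0.0, 1.639]
contact_force: [-0.5, -0.1, -0.6]
opening: 0.144
grasp_force: 59.1
[538.6477483  146.40243076 130.81917391] [-0.50916725 -0.09121162 -0.6241468 ] [-0.02678774  0.0071247  -0.00247394] tip z 60.1191739120117
```

To row units: 1 mm is 0.001.

```bash
python3 -m handwheel '{"rx":[0,0,0,0],"ry":[0,0,0,0],"rz":[0,0,0,0],"dx":[0,0,0,0],"dy":[0,0,0,0],"dz":[0.001,0.001,0,0],"jaw":[0,0,0,0]}'; python3 -m handwheel '{"rx":[0,0,0,0],"ry":[0,0,0,0],"rz":[0,0,0,0],"dx":[0,0,0,0],"dy":[0,0,0,0],"dz":[0.001,0.001,0,0],"jaw":[0,0,0,0]}'
python3 - <<'E'
from h import *
s=r.sense();print(s['eef_pos'],s['contact_force'],s['wrist_torque'])
E
```

```text
clock: 6.82
eef_pos: [538.6, 146.4, 128.7]
tcp_rot: [-3.142, 0.0, 1.639]
contact_force: [0.6, 0.1, -1.7]
opening: 0.137
grasp_force: 59.1
clock: 7.15
eef_pos: [538.6, 146.4, 126.7]
tcp_rot: [-3.141, -0.0, 1.639]
contact_force: [-1.1, 0.3, -1.7]
opening: 0.147
grasp_force: 59.1
[538.55416088 146.41600003 126.69890434] [-1.14686408  0.30938718 -1.66756693] [ 0.03394299  0.01911411 -0.09182882]
```

To row units: 1 mm is 0.001.

```bash
python3 -m handwheel '{"rx":[0,0,0,0],"ry":[0,0,0,0],"rz":[0,0,0,0],"dx":[0,0,0,0],"dy":[0,0,0,0],"dz":[0.001,0.001,0,0],"jaw":[0,0,0,0]}'; python3 -m handwheel '{"rx":[0,0,0,0,0],"ry":[0,0,0,0,0],"rz":[0,0,0,0,0],"dx":[0,0,0,0,0],"dy":[0,0,0,0,0],"dz":[0.001,0.001,0.001,0,0],"jaw":[0,0,0,0,0]}'
python3 - <<'E'
from h import *
s=r.sense();print(s['eef_pos'],s['contact_force'],s['wrist_torque'])
E
```

```text
clock: 7.48
eef_pos: [538.6, 146.4, 124.7]
tcp_rot: [-3.142, -0.0, 1.639]
contact_force: [-0.5, 0.2, -1.3]
opening: 0.14
grasp_force: 59.1
clock: 7.9
eef_pos: [538.6, 146.4, 121.7]
tcp_rot: [-3.142, -0.0, 1.639]
contact_force: [0.6, 1.3, -1.4]
opening: 0.14
grasp_force: 59.0
[538.58915235 146.43009719 121.67897681] [ 0.55441254  1.34869258 -1.35993948] [ 0.19988413 -0.00836246  0.06013713]
```

```bash
for i in 1; do :; done; python3 -m handwheel '{"rx":[0,0,0,0],"ry":[0,0,0,0],"rz":[0,0,0,0],"dx":[0,0,0,0],"dy":[0,0,0,0],"dz":[0.002,0.002,0,0],"jaw":[0,0,0,0]}'
python3 - <<'E'
from h import *
s=r.sense();print(s['contact_force'],s['wrist_torque'])
E
python3 -m handwheel '{"rx":[0,0,0,0],"ry":[0,0,0,0],"rz":[0,0,0,0],"dx":[0,0,0,0],"dy":[0,0,0,0],"dz":[0.002,0.002,0,0],"jaw":[0,0,0,0]}';python3 - <<'E'
from h import *
s=r.sense();print(s['contact_force'],s['wrist_torque'])
E
```

```text
clock: 8.23
eef_pos: [538.5, 146.4, 117.5]
tcp_rot: [-3.141, 0.0, 1.639]
contact_force: [-0.7, 1.0, -1.9]
opening: 0.142
grasp_force: 59.1
[-0.72822549  1.03008497 -1.90057966] [ 3.03703885e-01 -1.97878618e-02 -7.10734876e-05]
clock: 8.57
eef_pos: [538.5, 146.4, 113.6]
tcp_rot: [-3.141, 0.0, 1.639]
contact_force: [0.2, 1.5, -1.2]
opening: 0.139
grasp_force: 59.1
[ 0.21215506  1.46268377 -1.15201778] [ 0.35670585 -0.01628826  0.02087088]
```

```bash
python3 -m handwheel '{"rx":[0,0,0,0,0],"ry":[0,0,0,0,0],"rz":[0,0,0,0,0],"dx":[0.0004,0,0,0,0],"dy":[0,0,0,0,0],"dz":[0,0.002,0.002,0.002,0],"jaw":[0,0,0,0,0]}'
python3 - <<'E'
from h import *
s=r.sense();print(s['contact_force'],s['wrist_torque'])
E
python3 -m handwheel '{"rx":[0,0,0,0,0],"ry":[0,0,0,0,0],"rz":[0,0,0,0,0],"dx":[0,0,0,0,0],"dy":[0,0,0,0,0],"dz":[0.002,0.002,0.002,0,0],"jaw":[0,0,0,0,0]}';python3 - <<'E'
from h import *
s=r.sense();print(s['contact_force'],s['wrist_torque'])
E
```

```text
clock: 8.98
eef_pos: [538.4, 146.7, 107.3]
tcp_rot: [-3.141, 0.0, 1.639]
contact_force: [-0.0, 0.7, -0.9]
opening: 0.142
grasp_force: 59.1
[-0.01109709  0.6698748  -0.94233889] [ 0.12093683 -0.00987826  0.00796905]
clock: 9.4
eef_pos: [538.4, 146.7, 101.6]
tcp_rot: [-3.141, 0.0, 1.639]
contact_force: [-0.9, 0.0, -0.5]
opening: 0.142
grasp_force: 59.1
[-0.89000785  0.0303106  -0.49232157] [ 0.10797872  0.03918451 -0.00896202]
```

Five mm to go, so I continue in small steps.

```bash
python3 -m handwheel '{"rx":[0,0,0,0,0],"ry":[0,0,0,0,0],"rz":[0,0,0,0,0],"dx":[0,0,0,0,0],"dy":[0,0,0,0,0],"dz":[0.0015,0.0015,0.001,0,0],"jaw":[0,0,0,0,0]}'; python3 -m handwheel '{"rx":[0,0,0],"ry":[0,0,0],"rz":[0,0,0],"dx":[0,0,0],"dy":[0,0,0],"dz":[0.0005,0,0],"jaw":[0,0,0]}'; python3 -m handwheel '{"rx":[0,0,0],"ry":[0,0,0],"rz":[0,0,0],"dx":[0,0,0],"dy":[0,0,0],"dz":[0.0005,0,0],"jaw":[0,0,0]}'
```

```text
clock: 9.82
eef_pos: [538.5, 146.8, 97.7]
tcp_rot: [-3.141, 0.0, 1.639]
contact_force: [0.5, 0.8, -0.6]
opening: 0.147
grasp_force: 59.1
clock: 10.07
eef_pos: [538.6, 146.8, 97.3]
tcp_rot: [-3.142, -0.0, 1.639]
contact_force: [0.1, 0.6, -0.7]
opening: 0.141
grasp_force: 59.1
clock: 10.32
eef_pos: [538.6, 146.8, 96.8]
tcp_rot: [3.142, -0.0, 1.639]
contact_force: [1.1, -0.2, -1.5]
opening: 0.139
grasp_force: 59.1
```

```bash
python3 -m handwheel '{"rx":[0,0,0],"ry":[0,0,0],"rz":[0,0,0],"dx":[0,0,0],"dy":[0,0,0],"dz":[0.0003,0,0],"jaw":[0,0,0]}'; python3 -m handwheel '{"rx":[0,0,0],"ry":[0,0,0],"rz":[0,0,0],"dx":[0,0,0],"dy":[0,0,0],"dz":[0.0003,0,0],"jaw":[0,0,0]}'; python3 -m handwheel '{"rx":[0,0,0],"ry":[0,0,0],"rz":[0,0,0],"dx":[0,0,0],"dy":[0,0,0],"dz":[0.0003,0,0],"jaw":[0,0,0]}'
```

```text
clock: 10.57
eef_pos: [538.6, 146.8, 96.7]
tcp_rot: [3.141, -0.0, 1.639]
contact_force: [-0.5, -0.0, 3.2]
opening: 0.144
grasp_force: 59.6
clock: 10.82
eef_pos: [538.7, 146.8, 96.7]
tcp_rot: [3.141, -0.0, 1.639]
contact_force: [-1.8, -0.7, 7.5]
opening: 0.139
grasp_force: 60.1
clock: 11.07
eef_pos: [538.6, 146.8, 96.6]
tcp_rot: [3.141, -0.0, 1.639]
contact_force: [-3.4, -1.0, 10.2]
opening: 0.143
grasp_force: 60.5
```

The shoulder is home: contact came at 96.7, as predicted, with about 10 N. I release and rise.

The manual's scale: shifts go in m and turns go in units of 0.25 rad. Converting my numbers, -0.6 mm is -0.0006.

```bash
python3 -m handwheel '{"rx":[0,0,0,0,0],"ry":[0,0,0,0,0],"rz":[0,0,0,0,0],"dx":[0,0,0,0,0],"dy":[0,0,0,0,0],"dz":[-0.0006,0,0,0,0],"jaw":[0,0.3,0.45,0.45,0.45]}'; python3 -m handwheel '{"rx":[0,0,0,0,0],"ry":[0,0,0,0,0],"rz":[0,0,0,0,0],"dx":[0,0,0,0.018,0.018],"dy":[0,0,0,0,0],"dz":[-0.01,-0.02,-0.025,0,0],"jaw":[0.45,0.45,0.45,0,0]}';python3 -m handwheel '{"rx":[0,0,0],"ry":[0,0,0],"rz":[0,0,0],"dx":[0,0,0],"dy":[0,0,0],"dz":[0,0,0],"jaw":[0,0,0]}'
python3 - <<'E'
from h import *
s=r.sense();W=cam("wrist");w=np.ascontiguousarray(cams.grab_frame("wrist")[:,:,::-1]);cv2.imwrite("pics/w6.png",w);t=np.ascontiguousarray(cams.grab_frame("top")[:,:,::-1]);T=cam("top");cv2.imwrite("pics/t6.png",t);np.savez("w6.npz",K=W[0],R=W[1],t=W[2])
def red(im,c,rad=30):
    x,y=map(int,c);x-=rad;y-=rad;hh=cv2.cvtColor(np.ascontiguousarray(im[y:y+2*rad,x:x+2*rad]),cv2.COLOR_BGR2HSV);m=cv2.inRange(hh,(0,150,60),(8,255,255))|cv2.inRange(hh,(172,150,60),(180,255,255))
    n,l,s,c=cv2.connectedComponentsWithStats(m);k=1+np.argmax(s[1:,4]);return c[k]+[x,y],s[k]+np.array([x,y,0,0,0])
e=(537,185,82);print(s['eef_pos'],proj(W,e),proj(T,e))
a=red(w,proj(W,e));print(a,plane(W,a[0],80))
try: b=red(t,proj(T,e),15);print(b,plane(T,b[0],85))
except Exception as x: print(x)
E
```

```text
clock: 11.48
eef_pos: [538.5, 146.8, 96.3]
tcp_rot: [-3.141, 0.0, 1.639]
contact_force: [-0.3, -0.2, 0.4]
opening: 0.449
grasp_force: 0.0
clock: 11.9
eef_pos: [537.4, 182.9, 154.0]
tcp_rot: [3.138, -0.001, 1.637]
contact_force: [-0.1, -0.5, 0.2]
opening: 0.175
grasp_force: 0.0
clock: 12.15
eef_pos: [535.9, 182.3, 151.6]
tcp_rot: [-3.141, 0.0, 1.639]
contact_force: [-0.6, -0.3, -0.1]
opening: -0.003
grasp_force: 0.0
[535.93895921 182.33442098 151.62246801] [283.50117359 239.02055357] [300.18673654 229.5224501 ]
(array([283.18910256, 238.67307692]), array([272, 231,  24,  15, 312])) [536.85477753 184.45447764  80.        ]
attempt to get argmax of an empty sequence
```

To row units: 5 mm is 0.005, 1 mm is 0.001.

```bash
python3 -m handwheel '{"rx":[0,0,0,0,0],"ry":[0,0,0,0,0],"rz":[0,0,0,0,0],"dx":[0.005,0,0,0,0],"dy":[0.001,0,0,0,0],"dz":[0.01,0.015,0.01,0,0],"jaw":[0,0,0,0,0]}'; python3 -m handwheel '{"rx":[0,0,0],"ry":[0,0,0],"rz":[0,0,0],"dx":[0,0,0],"dy":[0,0,0],"dz":[0.002,0.002,0],"jaw":[0,0,0]}'; python3 -m handwheel '{"rx":[0,0,0],"ry":[0,0,0],"rz":[0,0,0],"dx":[0.0005,0.0005,0],"dy":[0,0,0],"dz":[0.002,0.002,0],"jaw":[0,0,0]}'
```

```text
clock: 12.67
eef_pos: [536.2, 187.4, 115.5]
tcp_rot: [-3.139, 0.001, 1.639]
contact_force: [0.2, -0.0, 0.6]
opening: -0.002
grasp_force: 0.0
clock: 12.92
eef_pos: [536.9, 187.8, 112.6]
tcp_rot: [3.141, -0.0, 1.639]
contact_force: [-0.2, -0.4, -0.9]
opening: -0.002
grasp_force: 0.0
clock: 13.17
eef_pos: [536.9, 189.1, 108.5]
tcp_rot: [3.141, -0.0, 1.639]
contact_force: [0.7, 1.2, 1.6]
opening: -0.002
grasp_force: 0.6
```

```bash
python3 -m handwheel '{"rx":[0,0,0,0,0],"ry":[0,0,0,0,0],"rz":[0,0,0,0,0],"dx":[0.002,0.0014,0.0011,0.0006,0.0002],"dy":[0,0,0,0,0],"dz":[0.004,0.004,0.004,0.004,0.004],"jaw":[0,0,0,0,0]}'; python3 -m handwheel '{"rx":[0,0,0,0],"ry":[0,0,0,0],"rz":[0,0,0,0],"dx":[-0.0002,-0.0006,-0.001,0],"dy":[0,0,0,0],"dz":[0.004,0.004,0.004,0],"jaw":[0,0,0,0]}'
```

```text
clock: 13.58
eef_pos: [536.2, 194.2, 87.9]
tcp_rot: [-3.141, 0.0, 1.639]
contact_force: [0.5, 1.7, 1.1]
opening: -0.002
grasp_force: 0.5
clock: 13.92
eef_pos: [535.9, 191.8, 75.5]
tcp_rot: [-3.14, 0.001, 1.639]
contact_force: [0.3, -1.0, 0.3]
opening: -0.001
grasp_force: 0.1
```

To row units: 4 mm is 0.004, -3 mm is -0.003.

```bash
python3 -m handwheel '{"rx":[0,0,0,0,0],"ry":[0,0,0,0,0],"rz":[0,0,0,0,0],"dx":[-0.0012,-0.0019,-0.0025,-0.003,0],"dy":[0,0,0,0,0],"dz":[0.004,0.004,0.004,0.004,0],"jaw":[0,0,0,0,0]}';  python3 -m handwheel '{"rx":[0,0,0],"ry":[0,0,0],"rz":[0,0,0],"dx":[-0.002,-0.002,0],"dy":[0,0,0],"dz":[0.002,0.002,0],"jaw":[0,0,0]}'; python3 -m handwheel '{"rx":[0,0,0],"ry":[0,0,0],"rz":[0,0,0],"dx":[-0.001,-0.001,0],"dy":[0,0,0],"dz":[0.001,0.001,0],"jaw":[0,0,0]}'
```

```text
clock: 14.33
eef_pos: [536.7, 182.8, 59.7]
tcp_rot: [-3.14, 0.001, 1.639]
contact_force: [-0.3, -0.2, 1.6]
opening: -0.004
grasp_force: 0.6
clock: 14.58
eef_pos: [537.2, 179.2, 56.2]
tcp_rot: [-3.141, 0.0, 1.639]
contact_force: [-1.0, -1.4, 3.0]
opening: -0.0
grasp_force: 1.2
clock: 14.83
eef_pos: [537.5, 177.3, 54.6]
tcp_rot: [3.142, 0.0, 1.639]
contact_force: [-0.7, -3.6, 5.6]
opening: 0.0
grasp_force: 2.9
```

To row units: 0.7 mm is 0.0007.

```bash
python3 -m handwheel '{"rx":[0,0,0],"ry":[0,0,0],"rz":[0,0,0],"dx":[0,0,0],"dy":[0,0,0],"dz":[0.0007,0,0],"jaw":[0,0,0]}'; python3 -m handwheel '{"rx":[0,0,0],"ry":[0,0,0],"rz":[0,0,0],"dx":[0,0,0],"dy":[0,0,0],"dz":[0.0007,0,0],"jaw":[0,0,0]}'
```

```text
clock: 15.08
eef_pos: [537.7, 177.2, 54.4]
tcp_rot: [3.141, 0.001, 1.639]
contact_force: [-1.1, -4.9, 9.1]
opening: 0.002
grasp_force: 4.7
clock: 15.33
eef_pos: [537.8, 176.9, 54.0]
tcp_rot: [3.141, 0.001, 1.639]
contact_force: [-2.1, -8.3, 13.5]
opening: -0.002
grasp_force: 6.8
```

The force is rising stiffly, so it's against the stop. I back off outward and up, then look.

To row units: 2 mm is 0.002, -30 mm is -0.03.

```bash
python3 -m handwheel '{"rx":[0,0,0,0,0],"ry":[0,0,0,0,0],"rz":[0,0,0,0,0],"dx":[0.002,0.01,0.01,0.01,0],"dy":[0,0,0,0,0],"dz":[-0.005,-0.01,-0.02,-0.03,-0.03],"jaw":[0,0,0,0,0]}'; python3 -m handwheel '{"rx":[0,0,0,0],"ry":[0,0,0,0],"rz":[0,0,0,0],"dx":[0,0,0,0],"dy":[0.028,0.028,0,0],"dz":[-0.01,0,0,0],"jaw":[0,0,0,0]}'
python3 - <<'E'
from h import *
s=r.sense();W=cam("wrist");w=np.ascontiguousarray(cams.grab_frame("wrist")[:,:,::-1]);t=np.ascontiguousarray(cams.grab_frame("top")[:,:,::-1]);T=cam("top")
np.savez("w7.npz",K=W[0],R=W[1],t=W[2])
p=proj(W,(538,165,60));x=int(np.clip(p[0]-70,0,420));y=int(np.clip(p[1]-60,0,300));print(x,y,s['eef_pos'])
can=np.zeros((600,800,3),np.uint8);can[:480,:560]=cv2.resize(w[y:y+120,x:x+140],None,fx=4,fy=4,interpolation=cv2.INTER_CUBIC)
can[:400,560:]=cv2.resize(t[195:275,295:343],None,fx=5,fy=5,interpolation=cv2.INTER_CUBIC);cv2.imwrite("pics/f.png",can)
for n,P in(("tab edge",(536.5,173.6,31)),("headtop",(539,149.5,88)),("headtop if 5 high",(539,149.5,93))): print(n,proj(W,P),(proj(W,P)-[x,y])*4)
E
```

```text
clock: 15.75
eef_pos: [534.6, 211.7, 149.1]
tcp_rot: [-3.141, -0.001, 1.64]
contact_force: [1.1, 0.4, 0.1]
opening: -0.004
grasp_force: 0.0
clock: 16.08
eef_pos: [592.0, 214.4, 158.6]
tcp_rot: [3.14, -0.001, 1.639]
contact_force: [0.2, -0.7, 0.0]
opening: -0.0
grasp_force: 0.0
131 227 [591.9569084  214.37849561 158.63931964]
tab edge [207.78049639 260.06570924] [307.12198555 132.26283697]
headtop [193.16577461 330.55746274] [248.66309845 414.22985094]
headtop if 5 high [191.2026206  335.35311856] [240.81048241 433.41247422]
```

View pics/f.png

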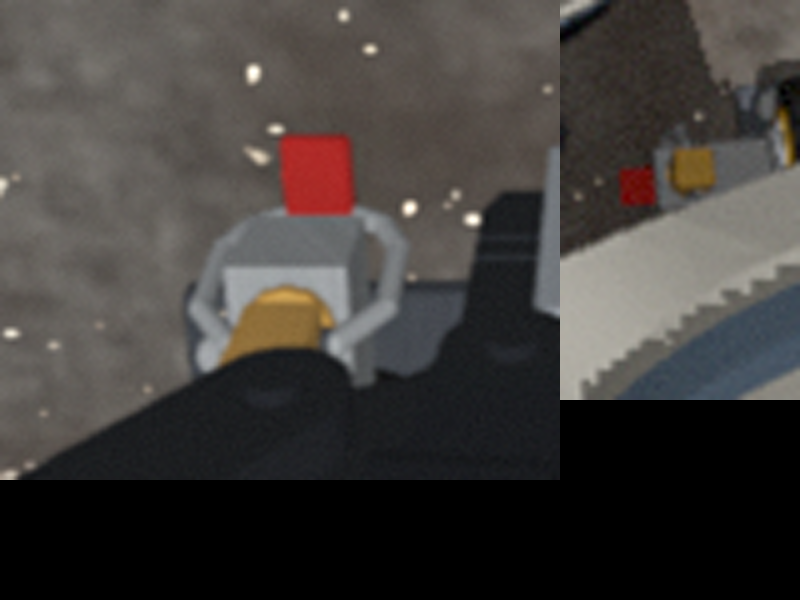

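The wire is round the axle end and the tab points outward, with its edge at crop (316,135) against (307,132) predicted when shut. The shoulder is seated, the top view agrees, and the robot is clear.

```bash
python3 -c "
from rig import r
print(r.sign_off())"
```

```text
the job is handed in; nothing more can be done
None
```

The linchpin is fully home in the axle, the bail is pressed shut against its stop, and the job was handed in at about 16 s with the robot touching nothing and no bystander touched.

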